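Load the dish shaker, swing its hold-down bar and set the speed lever

ROBOT

A 6-joint arm with a two-finger parallel gripper is mounted at the origin on a cart in front of the work surface, level with it; the furniture and walls round the work are solid. World frame = base frame: x ahead of the robot, y to its left, z up, the work surface at z = 0. Lengths are in m, angles in rad, forces in N, time in s.
With the tool pointing down it reaches from about 0.325 to 0.9 m from the base axis. Payload 6.1 kg.
Tool frame: the origin (TCP) lies midway between the tips of the shut fingers; the grasp point (between the pads) lies behind it (bot.tcp_to_grasp is the z of the grasp point in the tool frame, in m); z points along the fingers, y is the line along which they close (so a half turn about z gives the same grasp; the last joint's range is limited). The gripper opens to 85 mm and grips with 20 to 120 N. Pads are 22 mm wide; open, the fingers measure 114 mm over their backs; the gripper's body (76 mm by 85 mm) begins 54 mm behind the grasp point. The pads swing forward as they close: fully open they stand 13 mm farther back than shut.
Start: joints at [-1.405, 0.22, 1.526, -0, 1.395, -0.126], TCP at [0.18, -0.599, 0.231] pointing down, gripper open.
Joint ranges: [-2.98, 2.98], [-0.91, 2.08], [0.09, 2.57], [-1.24, 4.39], [0.2, 2.65], [-2.68, 2.68]. Speed limits (rad/s): [2.57, 2.57, 3.01, 3.14, 3.14, 3.14].

INTERFACE

Orientations are given as a unit quaternion [x, y, z, w].
In Python, from cell import readout, optics, sign_off, bot gives the robot as it stands. The module is installed in compiled form; this text tells all that it offers.
- The arm moves only by the shell command python3 -m pendant 'ROWS'. ROWS is JSON, a list of rows, each a list of 5 numbers: the closure, from 0 (fully open) to 1 (shut), then the shift along the tool's x, y, z in m, then the turn about the tool's z in degrees. A call has 1 to 12 rows; each row is the pose to reach, as a shift and turn from the pose commanded when the call began, along the tool's axes at that moment; what a row does not reach only later rows make up. A row lasts 1/10 s, in which the tool goes at most 50 mm and 8.59 degrees, less where a joint would pass 70% of its speed; a pose out of reach is approached as far as the arm can. A call with a gripper value outside its range is refused whole. The fingers move at their own pace and stop on an object; the grip force is fixed at half the most. Time passes only in rows, so rows that repeat a pose let the fingers close. It gives the time, the measured TCP pose, the force, the opening and the grip force at its end, in the units of the state.
- readout.get_state(): the state, without advancing time (a new reading comes with each control period).
- optics.capture(name): name is "scene" or "top" or "wrist"; returns a dict with "img" (420x560x3 uint8, red, green, blue), "fx", "fy", "cx", "cy" (pixels), "rvec" (rotation vector, rad) and "tvec" (3), from world to camera coordinates, as OpenCV has them. Camera axes: x right, y down, z forward; pixel columns grow to the right and rows downward; lengths in m; the calibration is good to about 2 mm. The wrist camera is an equidistant fisheye: a pixel r from the principal point sees the ray r / f radians off the axis. A picture is of the moment at which its call begins. There is no depth.
- sign_off(): hands the job in; it is judged then, once.
Trained networks look in the newest picture that a camera, given by its name, has taken for a name from the list of things; names that differ only in an ending like _2 or _b are one class to them, and where a whole thing is asked for, a point or a joint stands for the part that bears it (a point fixed in the world has none). Each returns a list of dicts, best first, with "confidence" (0 to 1); they miss things now and then, are a little off and sometimes report something else, mostly with a low value. They report only what shows in the picture. A call takes as long as a camera call. They do not tell look-alikes from the thing itself.
- optics.boxes_of(camera, target): "centre" ([x, y, z] in m, in world coordinates, good to about 4 mm: the middle of the surface that is visible of it).
- optics.place_of(camera, target): "centre" ([x, y, z] in m, in world coordinates, good to about 4 mm: a listed point, or the origin of a listed thing).
The state is a dict: "time_s": time; "joint_pos": joint angles; "joint_velocities": joint speeds; "joint_efforts": joint torques, N m; "eef_pos": TCP position; "tool_rot": TCP orientation; "wrist_force": force on the tool from outside, world axes, zero at the start; "wrist_torque": the same for the moment, N m; "opening": finger opening in m; "grip_force": force on a finger pad.
Only numpy, scipy, OpenCV 4.12 (cv2) and the standard library are available. Lean on these libraries where they do the work, as an engineer would, in place of code of your own. Each camera call takes 0.05 s, during which the arm holds its last target. There are 200 camera calls.

TASK

Load the platform shaker: throw its red lever into the park notch (the white line), swing the hold-down bar fully open against its stop, and lay every culture dish present flat and wholly on the pale strip of the platform, side by side, holding them gently. Then swing the bar fully back over the dishes to its closed stop and throw the lever into the notch with the green mark. The bar may only be moved while the lever is in park, and leave the other things on the worktop alone.

Things in the scene. Friction and masses are not known exactly. Their poses are not given: they have to be found in the camera images.
- strip (a point): centre of the pale strip (220 mm along its x, 90 mm along its y) on the shaker's black mat, at the height of the mat, 55 mm above the worktop (z = 0). x axis: along the strip towards the bar's pin, roughly away from the robot; y: to the left, the side to which the bar opens; z up. Three dishes fit side by side along the strip
- shaker: the shaker, fixed to the worktop; origin on the worktop under the centre of its platform (340 mm along x, 170 mm along y, with a 3 mm lip round its edge), axes as the strip's; the strip's centre lies at x = -30 mm; a 10 mm fence bounds its +x end, a 12 mm thick stop post 34 mm high stands at its -x end. The control box with the lever (200 x 175 mm, 44 mm high) stands at the platform's -y side
- bar (a joint): angle of the hold-down bar in rad: 0 = closed, lying over the middle line of the strip against its stop; 1.10 = fully open against its stop, swung out to the strip's +y side (clockwise from above as it opens). Stiff by friction only (about 1 N at the handle) and stays where it is left. The flat bar is 20 mm wide and 8 mm thick; its underside is 22 mm above the mat, 8 mm over the dishes
- bar_handle (a point): centre of the upright black handle near the bar's free end: round, 15 to 18 mm diameter, 36 mm high, from 18 mm below to 18 mm above this point (its foot is the top of the bar); 270 mm from the pin
- bar_hinge (a point): point on the vertical axis of the bar's pin, at the height of bar_handle's point
- lever_arm (a joint): angle of the speed lever in rad: 0 = park notch (white line painted on the control box), 0.5, 1.0 and 1.5 = the three running notches; it turns clockwise from above as it grows. A spring detent pulls it into the nearest notch; leaving a notch takes about 4 to 5 N at the knob; half-way between notches it falls either way
- lever_knob (a point): centre of the lever's upright red knob: round, 15 to 17 mm diameter, 36 mm high, from 18 mm below to 18 mm above this point (its foot is the top of the steel arm); 95 mm from the lever's pivot
- lever_pivot (a point): point on the vertical axis of the lever's pivot, at the height of lever_knob's point
- lever_pointer (a point): point straight ahead of the lever's thin red pointer, 127 mm from the pivot, at mark height; it lies over a mark's centre when the lever is in that mark's notch
- green_mark_c (a point): centre of the green disc, 16 mm diameter, lying on the control box beside one of the three running notches (127 mm from the lever's pivot); which one varies. Black discs of the same size mark the other two
- dish_1_centre (a point): centre (half-way up) of a round flat lidded culture dish with orange medium, 59 mm diameter, 14 mm high, 20 g or so; z axis up through the lid. Thin polystyrene: it cracks if the fingers press on it with more than about 40 N a side, so use a light grip. Stands on the worktop at first; some dishes are absent in a run
- dish_2_centre (a point): centre (half-way up) of a round flat lidded culture dish with orange medium, 59 mm diameter, 14 mm high, 20 g or so; z axis up through the lid. Thin polystyrene: it cracks if the fingers press on it with more than about 40 N a side, so use a light grip. Stands on the worktop at first; some dishes are absent in a run
- dish_3_centre (a point): centre (half-way up) of a round flat lidded culture dish with orange medium, 59 mm diameter, 14 mm high, 20 g or so; z axis up through the lid. Thin polystyrene: it cracks if the fingers press on it with more than about 40 N a side, so use a light grip. Stands on the worktop at first; some dishes are absent in a run
- dish_4_centre (a point): centre (half-way up) of a round flat lidded culture dish with pink medium, 59 mm diameter, 14 mm high, 20 g or so; z axis up through the lid. Thin polystyrene: it cracks if the fingers press on it with more than about 40 N a side, so use a light grip. Stands on the worktop at first; some dishes are absent in a run
- dish_1: the same dish; origin at the centre of its underside, 7 mm below dish_1_centre
- dish_2: the same dish; origin at the centre of its underside, 7 mm below dish_2_centre
- dish_3: the same dish; origin at the centre of its underside, 7 mm below dish_3_centre
- dish_4: the same dish; origin at the centre of its underside, 7 mm below dish_4_centre
- timer: bystander: white lab timer, 76 x 76 x 18 mm, origin under its centre; leave it alone
- flask: bystander: flat pink culture flask, 108 x 90 x 23 mm, origin under its centre; leave it alone
- tube: bystander: upright sample tube with a red cap, 29 mm diameter, 75 mm high, origin under its centre; leave it alone
There are look-alikes about, which are no part of the job. Leave any black or blue look-alike of the dish_2 alone.

How it is judged:
By the outcome, as a careful person would: the job done as asked, in the order asked, and still so for the second after the job is handed in, with the robot touching nothing.
Of dish_1, dish_2, dish_3, dish_4 only 2 to 3 are there at a start; the rules pass over those that are not, and their reading is None.
At some moment in a run one of dish_1, dish_2, dish_3, dish_4 may be knocked a few centimetres aside while the robot is not near it.
It also fails if it takes over 210 s, if anything falls off the work surface, if the arm or the gripper's body presses on something with over 40 N, if the wrist force passes 120 N, or if a joint passes its speed limit or range.

## Working session

There is one attempt and no reset: what is moved stays moved. The work goes in short steps, Python scripts to look and compute and a shell command to move; the robot and the scene stay as the last step left them, time stands still between calls to the robot, and variables do not carry over. Pictures are saved under pics/ and viewed, at most 14 in all, crops included, and the job is handed in when it is done.

```bash
mkdir -p pics; cat > h.py <<'E'
from cell import readout, optics, sign_off, bot
import numpy as np, cv2
from scipy.spatial.transform import Rotation as R
def st():
    s=readout.get_state(); return s
def snap(cam,fn=None):
    c=optics.capture(cam)
    if fn: cv2.imwrite('pics/'+fn,c['img'][:,:,::-1])
    return c
def ray(c,u,v,z):
    Rm=cv2.Rodrigues(np.array(c['rvec'],float))[0]; t=np.array(c['tvec'],float).ravel()
    d=Rm.T@np.array([(u-c['cx'])/c['fx'],(v-c['cy'])/c['fy'],1]); o=-Rm.T@t
    return o+d*(z-o[2])/d[2]
def to(p,yaw=None):
    "print tool-frame shift from current pose to world p"
    s=st(); r=R.from_quat(s['tool_rot']); print('shift mm',np.round(1000*r.inv().apply(np.array(p)-s['eef_pos']),1),'tooly',np.round(r.apply([0,1,0]),3))
E
python3 - <<'E'
from h import *
s=st(); print(s['eef_pos'],s['tool_rot'],s['time_s'],s['opening'],bot.tcp_to_grasp); print(R.from_quat(s['tool_rot']).as_matrix().round(3))
for cam in('top','scene'):
    snap(cam,cam+'0.png')
    for n in ['strip','shaker','bar_handle','bar_hinge','lever_knob','lever_pivot','lever_pointer','green_mark_c','dish_1_centre','dish_4_centre','timer','flask','tube']:
        print(cam,n,[(np.round(d['centre'],3).tolist(),round(d['confidence'],2)) for d in optics.place_of(cam,n)][:5])
E
```

```text
[ 0.17970295 -0.59796098  0.23017207] [ 9.89375222e-01  1.45381175e-01 -1.49366266e-05 -9.91910918e-04] 0.0 0.08548925503020957 -0.0187
[[ 0.958  0.288 -0.   ]
 [ 0.288 -0.958  0.002]
 [ 0.    -0.002 -1.   ]]
top strip [([0.531, -0.071, 0.058], 0.75)]
top shaker [([0.562, -0.07, -0.001], 0.69), ([0.51, -0.19, 0.075], 0.39)]
top bar_handle [([0.433, -0.078, 0.103], 0.96)]
top bar_hinge [([0.708, -0.063, 0.106], 0.84), ([0.374, 0.354, 0.005], 0.5)]
top lever_knob [([0.498, -0.289, 0.072], 0.58)]
top lever_pivot [([0.507, -0.193, 0.077], 0.69)]
top lever_pointer [([0.37, 0.356, 0.004], 0.54)]
top green_mark_c [([0.508, -0.19, 0.076], 0.56)]
top dish_1_centre [([0.509, -0.187, 0.078], 0.47)]
top dish_4_centre [([0.495, -0.288, 0.073], 0.62)]
top timer [([0.359, -0.453, 0.002], 0.56)]
top flask [([0.56, -0.488, -0.001], 0.82)]
top tube [([0.466, -0.436, 0.002], 0.57)]
scene strip [([0.528, -0.075, 0.056], 0.58)]
scene shaker [([0.559, -0.072, -0.0], 0.57)]
scene bar_handle [([0.43, -0.08, 0.099], 0.87), ([0.528, -0.074, 0.059], 0.75)]
scene bar_hinge [([0.703, -0.066, 0.106], 0.95)]
scene lever_knob []
scene lever_pivot [([0.507, -0.188, 0.076], 0.77)]
scene lever_pointer []
scene green_mark_c []
scene dish_1_centre [([0.469, -0.442, -0.0], 0.51)]
scene dish_4_centre []
scene timer [([0.363, -0.45, 0.001], 0.64)]
scene flask []
scene tube [([0.472, -0.441, -0.003], 0.59)]
```

View pics/top0.png

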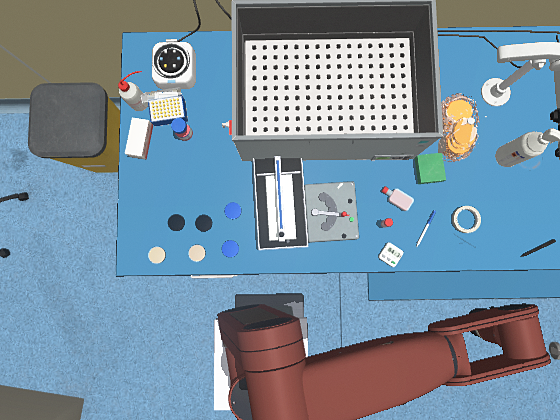

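View pics/scene0.png

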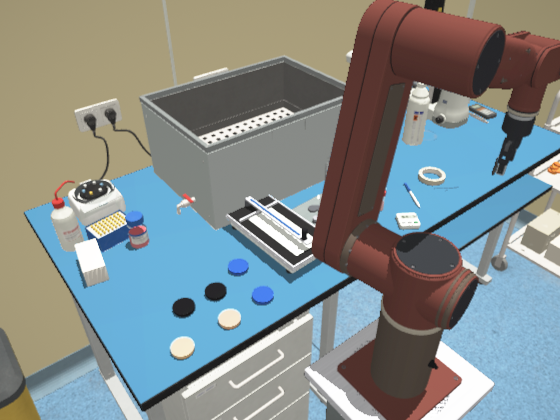

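```bash
python3 - <<'E'
from h import *
c=snap('top'); i=c['img'][145:275,140:370,::-1]
cv2.imwrite('pics/c1.png',cv2.resize(i,(798,451),interpolation=cv2.INTER_CUBIC))
for n,u,v,z in [('d1',156,254,.014),('d2',197,253,.014),('knob',345,213,.09),('green',351,219,.045),('white',340,185,.045),('blue',231,248,.014),('blue2',233,211,.014),('blk',204,223,.014)]: print(n,ray(c,u,v,z).round(3))
for n in ['dish_2_centre','dish_2','dish_4','lever_arm']: print(n,[(np.round(d['centre'],3).tolist(),round(d['confidence'],2)) for d in optics.boxes_of('top',n)])
E
```

```text
d1 [0.376 0.358 0.014]
d2 [0.378 0.216 0.014]
knob [ 0.501 -0.288  0.09 ]
green [ 0.485 -0.314  0.045]
white [ 0.603 -0.279  0.045]
blue [0.393 0.099 0.014]
blue2 [0.522 0.092 0.014]
blk [0.481 0.193 0.014]
dish_2_centre [([0.526, 0.092, 0.018], 0.74), ([0.392, 0.103, 0.011], 0.73), ([0.38, 0.216, 0.013], 0.6), ([0.484, 0.291, 0.015], 0.57), ([0.481, 0.198, 0.018], 0.46), ([0.554, -0.072, 0.085], 0.22)]
dish_2 [([0.388, 0.1, 0.015], 0.81), ([0.483, 0.196, 0.011], 0.67), ([0.373, 0.354, 0.01], 0.63), ([0.522, 0.091, 0.013], 0.53), ([0.379, 0.219, 0.011], 0.5), ([0.488, 0.29, 0.016], 0.48)]
dish_4 [([0.388, 0.1, 0.015], 0.81), ([0.483, 0.196, 0.011], 0.67), ([0.373, 0.354, 0.01], 0.63), ([0.522, 0.091, 0.013], 0.53), ([0.379, 0.219, 0.011], 0.5), ([0.488, 0.29, 0.016], 0.48)]
lever_arm [([0.362, -0.452, 0.018], 0.25)]
```

View pics/c1.png

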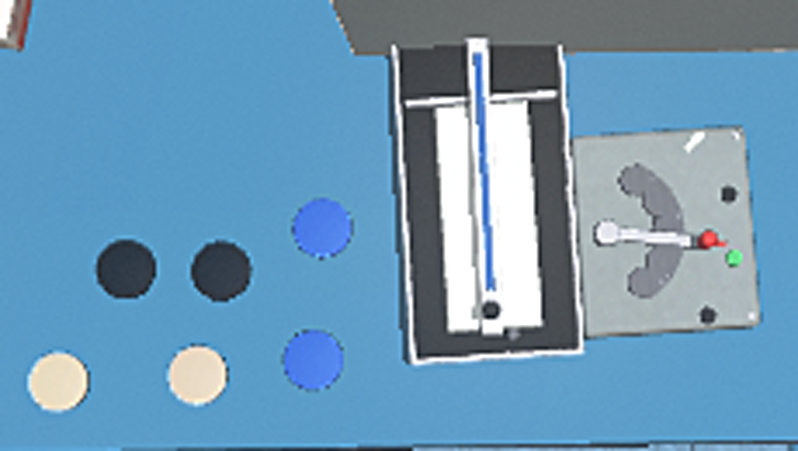

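```bash
python3 -m pendant '[[0.6,0.396,-0.205,0.07,-68],[0.6,0.396,-0.205,0.07,-68],[0.6,0.396,-0.205,0.07,-68],[0.6,0.396,-0.205,0.07,-68],[0.6,0.396,-0.205,0.07,-68],[0.6,0.396,-0.205,0.07,-68],[0.6,0.396,-0.205,0.07,-68],[0.6,0.396,-0.205,0.07,-68],[0.6,0.396,-0.205,0.07,-68],[0.6,0.396,-0.205,0.07,-68],[0.6,0.396,-0.205,0.07,-68],[0.6,0.396,-0.205,0.07,-68]]'
python3 - <<'E'
from h import *
for cam in('wrist','top'):
    snap(cam,cam+'1.png')
    for n in ['lever_knob','lever_pivot','lever_pointer','green_mark_c']:
        print(cam,n,[(np.round(d['centre'],3).tolist(),round(d['confidence'],2)) for d in optics.place_of(cam,n)][:3])
E
```

```text
time_s: 2.85
eef_pos: [0.4996, -0.2891, 0.1615]
tool_rot: [0.739, 0.674, -0.0, 0.0]
wrist_force: [-0.1, -0.4, 0.8]
opening: 0.0342
grip_force: 0.0
wrist lever_knob [([0.492, -0.287, 0.075], 0.86)]
wrist lever_pivot [([0.507, -0.192, 0.077], 0.57)]
wrist lever_pointer [([0.492, -0.318, 0.047], 0.83)]
wrist green_mark_c [([0.479, -0.318, 0.045], 0.72)]
top lever_knob [([0.495, -0.288, 0.072], 0.56), ([0.372, 0.356, -0.004], 0.5)]
top lever_pivot [([0.507, -0.188, 0.073], 0.96), ([0.377, 0.217, 0.001], 0.23)]
top lever_pointer [([0.493, -0.314, 0.048], 0.48)]
top green_mark_c []
```

View pics/wrist1.png

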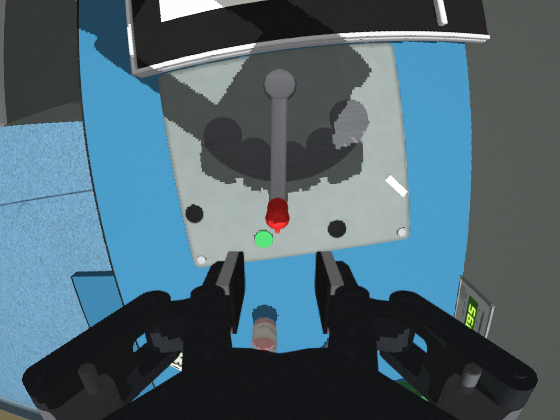

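```bash
python3 -m pendant '[[0.6,0.001,-0.004,0.05,0],[0.6,0.001,-0.004,0.08,0],[0.6,0.001,-0.004,0.1,0],[0.6,0.001,-0.004,0.1,0],[0.6,0.001,-0.004,0.1,0]]'
python3 - <<'E'
from h import *
P=np.array([.507,-.191]); s=st()
for a in (-85,-75,-65,-55,-45,-40,-36):
    r=np.radians(a); print(a,end=' '); to([*(P+.095*np.array([np.cos(r),np.sin(r)])),s['eef_pos'][2]])
E
```

```text
time_s: 3.85
eef_pos: [0.4963, -0.287, 0.0616]
tool_rot: [0.739, 0.674, -0.0, -0.0]
wrist_force: [0.8, 0.2, -0.1]
opening: 0.0344
grip_force: 0.0
-85 shift mm [ 3.1 18.8 -0. ] tooly [ 0.996 -0.092 -0.   ]
-75 shift mm [ 7.5 34.8 -0. ] tooly [ 0.996 -0.092 -0.   ]
-65 shift mm [14.6 49.7 -0. ] tooly [ 0.996 -0.092 -0.   ]
-55 shift mm [24.1 63.3 -0. ] tooly [ 0.996 -0.092 -0.   ]
-45 shift mm [35.9 74.9 -0. ] tooly [ 0.996 -0.092 -0.   ]
-40 shift mm [42.5 79.9 -0. ] tooly [ 0.996 -0.092 -0.   ]
-36 shift mm [48.1 83.5 -0. ] tooly [ 0.996 -0.092 -0.   ]
```

```bash
python3 -m pendant '[[0.6,0.003,0.019,0,-8],[0.6,0.007,0.035,0,-16],[0.6,0.015,0.050,0,-24],[0.6,0.024,0.063,0,-32],[0.6,0.036,0.075,0,-40],[0.6,0.045,0.081,0,-48],[0.6,0.045,0.081,0,-53],[0.6,0.045,0.081,0,-53],[0.6,0.042,0.079,0,-53],[0.6,0.042,0.079,-0.06,-53],[0.6,0.042,0.079,-0.10,-53],[0.6,0.042,0.079,-0.10,-53]]'
python3 - <<'E'
from h import *
snap('wrist','wrist2.png');
for cam in('wrist','top'):
    if cam=='top': snap('top')
    for n in ['lever_knob','lever_pivot','lever_pointer','bar_handle','bar_hinge','strip']:
        print(cam,n,[(np.round(d['centre'],3).tolist(),round(d['confidence'],2)) for d in optics.place_of(cam,n)][:2])
to([.432,-.079,.16])
E
```

```text
time_s: 5.05
eef_pos: [0.5834, -0.2557, 0.1716]
tool_rot: [0.362, 0.932, -0.001, 0.008]
wrist_force: [1.2, -0.5, 0.2]
opening: 0.0343
grip_force: 0.0
wrist lever_knob [([0.571, -0.26, 0.073], 0.83)]
wrist lever_pivot [([0.505, -0.187, 0.077], 0.74)]
wrist lever_pointer [([0.596, -0.28, 0.048], 0.92)]
wrist bar_handle [([0.506, -0.191, 0.078], 0.73)]
wrist bar_hinge [([0.704, -0.068, 0.105], 0.61)]
wrist strip [([0.525, -0.074, 0.053], 0.73)]
top lever_knob [([0.574, -0.261, 0.074], 0.56)]
top lever_pivot [([0.564, -0.073, 0.002], 0.58), ([0.379, 0.218, 0.006], 0.58)]
top lever_pointer [([0.596, -0.276, 0.048], 0.41)]
top bar_handle [([0.433, -0.078, 0.1], 0.6)]
top bar_hinge [([0.702, -0.062, 0.106], 0.94)]
top strip [([0.53, -0.078, 0.053], 0.75)]
shift mm [225.1  29.6   1.1] tooly [ 0.673  0.74  -0.   ]
```

View pics/wrist2.png

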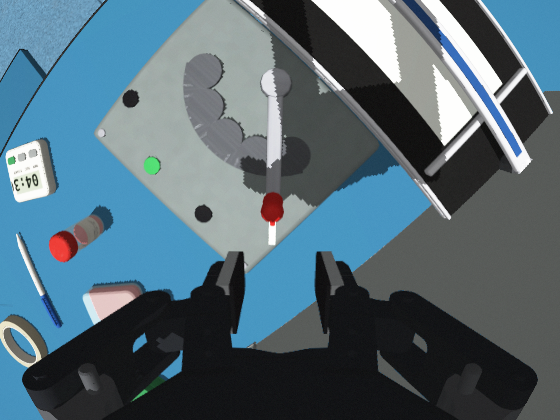

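```bash
python3 -m pendant '[[0.6,0.225,0.029,0.0,-32],[0.6,0.225,0.029,0.0,-32],[0.6,0.225,0.029,0.0,-32],[0.6,0.225,0.029,0.0,-32],[0.6,0.225,0.029,0.0,-32],[0.6,0.225,0.029,0.0,-32],[0.6,0.225,0.029,0.04,-32],[0.6,0.225,0.029,0.073,-32],[0.6,0.225,0.029,0.073,-32],[0.6,0.225,0.029,0.073,-32]]'
python3 - <<'E'
from h import *
H=np.array([.704,-.065]); s=st()
for a in (0,10,20,30,40,50,60,63,67,70):
    r=np.radians(183-a); print(a,end=' '); to([*(H+.270*np.array([np.cos(r),np.sin(r)])),s['eef_pos'][2]])
snap('wrist','w3.png')
E
```

```text
time_s: 6.75
eef_pos: [0.4318, -0.08, 0.0881]
tool_rot: [0.09, 0.996, 0.0, -0.001]
wrist_force: [0.5, -0.1, 1.1]
opening: 0.034
grip_force: 0.0
0 shift mm [-2.3  1.3 -0. ] tooly [0.179 0.984 0.   ]
10 shift mm [ 4.5 47.8  0. ] tooly [0.179 0.984 0.   ]
20 shift mm [ 3.1 94.9  0. ] tooly [0.179 0.984 0.   ]
30 shift mm [ -6.5 141.    0. ] tooly [0.179 0.984 0.   ]
40 shift mm [-23.9 184.7  -0. ] tooly [0.179 0.984 0.   ]
50 shift mm [-48.6 224.8  -0. ] tooly [0.179 0.984 0.   ]
60 shift mm [-7.990e+01  2.599e+02 -1.000e-01] tooly [0.179 0.984 0.   ]
63 shift mm [-9.040e+01  2.693e+02 -1.000e-01] tooly [0.179 0.984 0.   ]
67 shift mm [-1.052e+02  2.810e+02 -1.000e-01] tooly [0.179 0.984 0.   ]
70 shift mm [-1.168e+02  2.891e+02 -1.000e-01] tooly [0.179 0.984 0.   ]
```

View pics/w3.png

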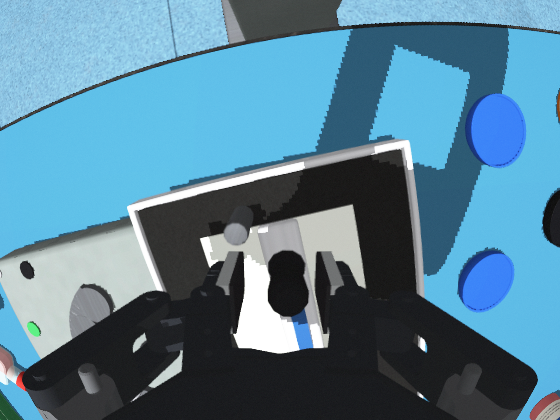

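```bash
python3 -m pendant '[[0.6,0.001,0.025,-0.006,0],[0.6,0.004,0.048,-0.006,5],[0.6,0.004,0.071,-0.006,10],[0.6,0.003,0.095,-0.006,15],[0.6,-0.001,0.118,-0.006,20],[0.6,-0.006,0.141,-0.006,25],[0.6,-0.015,0.163,-0.006,30],[0.6,-0.024,0.185,-0.006,35],[0.6,-0.036,0.205,-0.006,40],[0.6,-0.049,0.225,-0.006,45],[0.6,-0.064,0.242,-0.006,50],[0.6,-0.080,0.260,-0.006,50]]'
python3 - <<'E'
from h import *
H=np.array([.704,-.065]); s=st()
for a in (60,62,64,65,66,67):
    r=np.radians(183-a); print(a,end=' '); to([*(H+.270*np.array([np.cos(r),np.sin(r)])),s['eef_pos'][2]])
E
```

```text
time_s: 8.0
eef_pos: [0.558, 0.1626, 0.0955]
tool_rot: [0.503, 0.864, 0.0, 0.0]
wrist_force: [-0.5, -1.4, -0.4]
opening: 0.0339
grip_force: 0.5
60 shift mm [-0.5 -1.5 -0. ] tooly [0.87  0.494 0.   ]
62 shift mm [-0.1  7.9  0. ] tooly [0.87  0.494 0.   ]
64 shift mm [-0.  17.4  0. ] tooly [0.87  0.494 0.   ]
65 shift mm [-0.1 22.1  0. ] tooly [0.87  0.494 0.   ]
66 shift mm [-0.3 26.8  0. ] tooly [0.87  0.494 0.   ]
67 shift mm [-0.5 31.5  0. ] tooly [0.87  0.494 0.   ]
```

```bash
python3 -m pendant '[[0.6,0,0.008,0,0],[0.6,0,0.014,0,0],[0.6,0,0.018,0,0],[0.6,0,0.022,0,0],[0.6,0,0.022,0,0]]'
```

```text
time_s: 8.5
eef_pos: [0.5757, 0.1724, 0.0943]
tool_rot: [0.502, 0.865, -0.0, -0.0]
wrist_force: [-0.1, -0.9, 1.2]
opening: 0.0338
grip_force: 0.6
```

```bash
python3 -m pendant '[[0.6,0,0.002,0,0],[0.6,0,0.004,0,0],[0.6,0,0.006,0,0],[0.6,0,0.006,0,0]]'
```

```text
time_s: 8.9
eef_pos: [0.5763, 0.1729, 0.0937]
tool_rot: [0.502, 0.865, -0.005, -0.004]
wrist_force: [-18.7, -11.8, 14.8]
opening: 0.034
grip_force: 11.3
```

```bash
python3 -m pendant '[[0.6,0,-0.007,0,0],[0.6,0,-0.007,-0.05,0],[0.6,0,-0.007,-0.06,0],[0,0.135,-0.151,-0.06,-63],[0,0.135,-0.151,-0.06,-63],[0,0.135,-0.151,-0.06,-63],[0,0.135,-0.151,-0.06,-63],[0,0.135,-0.151,-0.06,-63],[0,0.135,-0.151,-0.06,-63],[0,0.135,-0.151,-0.06,-63],[0,0.135,-0.151,-0.06,-63],[0,0.135,-0.151,-0.06,-63]]'
cat > look.py <<'E'
from h import *
import sys
def show(cam,names,k=7):
    for n in names: print(cam,n,[(np.round(d['centre'],3).tolist(),round(d['confidence'],2)) for d in optics.place_of(cam,n)][:k])
def dishes():
    "cream / pink discs in the top picture -> world, by colour"
    c=snap('top'); hsv=cv2.cvtColor(c['img'],cv2.COLOR_RGB2HSV)
    m=((hsv[...,0]<25)|(hsv[...,0]>160))&(hsv[...,1]>25)&(hsv[...,2]>150)
    n,_,s,ce=cv2.connectedComponentsWithStats(m.astype(np.uint8))
    for i in range(1,n):
        if 120<s[i,4]<400 and abs(s[i,2]-s[i,3])<5: print('px',ce[i].round(1),'area',s[i,4],'world',ray(c,*ce[i],.014).round(4),'on mat',ray(c,*ce[i],.069).round(4))
E
python3 - <<'E'
from look import *
snap('wrist','w4.png'); show('wrist',['dish_1_centre','bar_handle']); dishes(); show('top',['dish_1_centre','bar_handle']); to([.377,.216,.15])
E
```

```text
time_s: 10.1
eef_pos: [0.3835, 0.2184, 0.1546]
tool_rot: [-0.024, 1.0, 0.0, 0.001]
wrist_force: [0.0, -0.6, 1.1]
opening: 0.0857
grip_force: 0.0
wrist dish_1_centre [([0.377, 0.357, -0.0], 0.36)]
wrist bar_handle []
px [256.1 390.8] area 136 world [-0.0826  0.0157  0.014 ] on mat [-0.0672  0.0122  0.069 ]
top dish_1_centre []
top bar_handle [([0.571, 0.169, 0.1], 0.61)]
shift mm [ 6.3 -1.9  4.3] tooly [-0.047  0.999  0.   ]
```

View pics/w4.png

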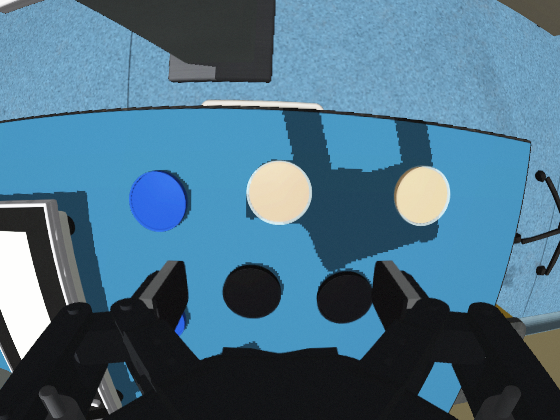

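```bash
cat >> h.py <<'E'
def fray(c,u,v,z):
    Rm=cv2.Rodrigues(np.array(c['rvec'],float))[0]; t=np.array(c['tvec'],float).ravel()
    x,y=u-c['cx'],v-c['cy']; r=np.hypot(x,y); th=r/c['fx']
    d=Rm.T@np.array([x/r*np.sin(th),y/r*np.sin(th),np.cos(th)]); o=-Rm.T@t
    return o+d*(z-o[2])/d[2]
def wd(zt):
    "cream discs in the wrist picture -> world at lid height zt"
    c=snap('wrist'); hsv=cv2.cvtColor(c['img'],cv2.COLOR_RGB2HSV)
    m=((hsv[...,0]<25)|(hsv[...,0]>160))&(hsv[...,1]>25)&(hsv[...,2]>130)
    n,_,s,ce=cv2.connectedComponentsWithStats(m.astype(np.uint8))
    for i in range(1,n):
        if s[i,4]>400: print('px',ce[i].round(1),s[i].tolist(),'world',fray(c,*ce[i],zt).round(4))
    return c
E
python3 - <<'E'
from h import *
wd(.014)
c=snap('top'); print(c['img'][254,156],c['img'][253,197])
E
```

```text
px [279.1 192. ] [250, 162, 60, 60, 2813] world [0.3758 0.2187 0.014 ]
px [421.  194.9] [395, 167, 53, 57, 2289] world [0.3711 0.3539 0.014 ]
[142  87  85] [147 138 130]
```

```bash
python3 -m pendant '[[0,0.006,-0.001,0.05,0],[0,0.006,-0.001,0.1,0],[0,0.006,-0.001,0.13,0],[0,0.006,-0.001,0.148,0],[0,0.006,-0.001,0.148,0],[0.27,0.006,-0.001,0.154,0],[0.27,0.006,-0.001,0.154,0],[0.27,0.006,-0.001,0.154,0],[0.30,0.006,-0.001,0.154,0],[0.30,0.006,-0.001,0.154,0]]'
```

```text
time_s: 11.5
eef_pos: [0.3778, 0.2172, 0.001]
tool_rot: [-0.024, 1.0, 0.0, 0.001]
wrist_force: [0.3, 0.3, 0.2]
opening: 0.0601
grip_force: 0.0
```

```bash
python3 -c "
from h import *
snap('wrist','w5.png')"
```

```text
(no output)
```

View pics/w5.png

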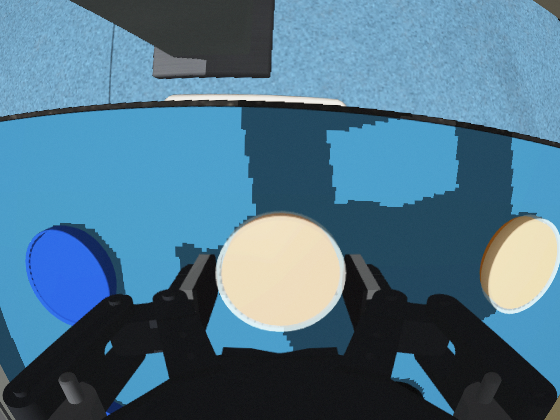

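```bash
python3 -m pendant '[[0.315,0,0,0,0],[0.315,0,0,0,0]]'; python3 -m pendant '[[0.32,0,0,0,0],[0.32,0,0,0,0]]';python3 -m pendant '[[0.325,0,0,0,0],[0.325,0,0,0,0]]'
```

```text
time_s: 11.75
eef_pos: [0.3775, 0.2171, 0.0006]
tool_rot: [-0.024, 1.0, 0.0, 0.0]
wrist_force: [-0.0, 0.5, 1.9]
opening: 0.0583
grip_force: 0.8
time_s: 11.95
eef_pos: [0.3776, 0.2171, 0.0007]
tool_rot: [-0.024, 1.0, 0.0, 0.0]
wrist_force: [-0.9, 0.5, 4.4]
opening: 0.058
grip_force: 6.1
time_s: 12.15
eef_pos: [0.3775, 0.2171, 0.0007]
tool_rot: [-0.024, 1.0, 0.0, 0.0]
wrist_force: [-0.4, -1.2, 6.3]
opening: 0.0579
grip_force: 12.3
```

```bash
python3 -m pendant '[[0.325,0,0,-0.03,0],[0.325,0,0,-0.07,0],[0.325,0,0,-0.11,0],[0.325,-0.02,-0.035,-0.13,0],[0.325,-0.04,-0.07,-0.13,0],[0.325,-0.06,-0.105,-0.13,0],[0.325,-0.08,-0.14,-0.13,0],[0.325,-0.10,-0.175,-0.13,0],[0.325,-0.12,-0.21,-0.13,0],[0.325,-0.14,-0.245,-0.13,0],[0.325,-0.16,-0.28,-0.13,0],[0.325,-0.170,-0.297,-0.13,0]]'
python3 - <<'E'
from look import *
c=snap('wrist','w6.png'); show('wrist',['strip','bar_hinge'],2)
s=st();print(s['eef_pos'],s['grip_force'],s['opening']); to([.561,-.072,.057])
E
```

```text
time_s: 13.35
eef_pos: [0.5621, -0.0746, 0.1298]
tool_rot: [-0.023, 1.0, -0.0, -0.0]
wrist_force: [0.5, 0.5, -0.1]
opening: 0.0579
grip_force: 12.3
wrist strip [([0.526, -0.075, 0.053], 0.82)]
wrist bar_hinge []
[ 0.56084964 -0.07257649  0.12946703] 12.352003455162048 0.05764030495654643
shift mm [-0.3  0.5 72.5] tooly [-0.045  0.999  0.001]
```

View pics/w6.png

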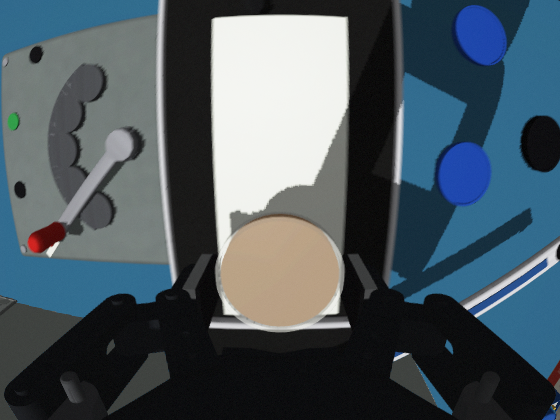

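```bash
python3 -m pendant '[[0.325,0,0,0.03,0],[0.325,0,0,0.055,0],[0.325,0,0,0.067,0],[0.325,0,0,0.072,0],[0.325,0,0,0.073,0],[0.325,0,0,0.073,0]]'
python3 -m pendant '[[0.30,0,0,0,0],[0.28,0,0,0,0],[0.2,0,0,0,0],[0.1,0,0,0,0],[0.1,0,0,-0.03,0],[0,0,0,-0.08,0],[0,0,0,-0.1,0],[0,0.03,0.04,-0.1,0],[0,0.07,0.08,-0.1,0],[0,0.07,0.08,-0.1,0]]'
python3 - <<'E'
from look import *
c=wd(.069); cv2.imwrite('pics/w7.png',c['img'][:,:,::-1]); c=snap('top','t7.png'); show('top',['dish_1_centre','bar_handle','strip'])
E
```

```text
time_s: 14.1
eef_pos: [0.5618, -0.0715, 0.0583]
tool_rot: [-0.024, 1.0, -0.0, 0.001]
wrist_force: [-0.4, 0.1, 0.1]
opening: 0.0582
grip_force: 12.4
time_s: 15.1
eef_pos: [0.4831, 0.0079, 0.1561]
tool_rot: [-0.025, 1.0, 0.001, -0.002]
wrist_force: [-0.4, 0.3, -0.6]
opening: 0.0853
grip_force: 0.0
px [196.5 303.3] [177, 273, 38, 54, 1174] world [ 0.5616 -0.0566  0.069 ]
top dish_1_centre []
top bar_handle [([0.568, 0.17, 0.1], 0.61)]
top strip [([0.532, -0.074, 0.057], 0.58), ([0.564, -0.071, 0.002], 0.17)]
```

View pics/w7.png

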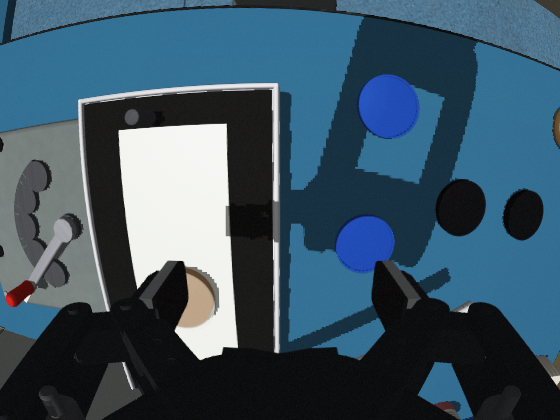

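```bash
python3 -m pendant '[[0,0.094,0.356,0,0],[0,0.094,0.356,0,0],[0,0.094,0.356,0,0],[0,0.094,0.356,0,0],[0,0.094,0.356,0,0],[0,0.094,0.356,0,0],[0,0.094,0.356,0,0],[0,0.094,0.356,0,0],[0,0.094,0.356,0,0],[0,0.094,0.356,0,0],[0,0.094,0.356,0,0]]'
python3 - <<'E'
from look import *
wd(.014); show('wrist',['dish_1_centre']); to([.374,.355,.001]); c=snap('top','t8.png');to([.374,.355,.001])
E
```

```text
time_s: 16.45
eef_pos: [0.3776, 0.355, 0.1571]
tool_rot: [-0.023, 1.0, -0.0, -0.0]
wrist_force: [0.6, 0.3, -0.3]
opening: 0.0855
grip_force: 0.0
px [281.2 192.6] [252, 163, 59, 60, 2760] world [0.3711 0.3573 0.014 ]
wrist dish_1_centre []
shift mm [  3.5   0.3 156.2] tooly [-0.045  0.999 -0.   ]
shift mm [  3.4   0.2 156.3] tooly [-0.045  0.999 -0.   ]
```

```bash
python3 -m pendant '[[0,0.005,0.002,0.05,0],[0,0.005,0.002,0.1,0],[0,0.005,0.002,0.13,0],[0,0.005,0.002,0.15,0],[0,0.005,0.002,0.15,0],[0.27,0.005,0.002,0.155,0],[0.27,0.005,0.002,0.155,0],[0.29,0.005,0.002,0.155,0],[0.31,0.005,0.002,0.155,0],[0.31,0.005,0.002,0.155,0]]'; python3 -m pendant '[[0.315,0,0,0,0],[0.32,0,0,0,0],[0.32,0,0,0,0]]';python3 -m pendant '[[0.325,0,0,0,0],[0.325,0,0,0,0]]'
python3 - <<'E'
from h import *
to([.491,-.076,.13]); s=st(); print(s['grip_force'])
c=snap('wrist','w8.png')
E
```

```text
time_s: 17.6
eef_pos: [0.372, 0.3583, 0.0032]
tool_rot: [-0.024, 1.0, 0.0, 0.001]
wrist_force: [0.5, -0.2, 0.9]
opening: 0.0586
grip_force: 0.0
time_s: 17.9
eef_pos: [0.3719, 0.3582, 0.0029]
tool_rot: [-0.024, 1.0, 0.0, 0.0]
wrist_force: [0.1, 0.2, 4.8]
opening: 0.058
grip_force: 5.2
time_s: 18.1
eef_pos: [0.3719, 0.3582, 0.003]
tool_rot: [-0.024, 1.0, 0.0, 0.0]
wrist_force: [-1.2, -0.6, 7.2]
opening: 0.0577
grip_force: 10.7
shift mm [ -98.4 -439.3 -127.2] tooly [-0.048  0.999  0.001]
10.74512779712677
```

```bash
python3 -m pendant '[[0.325,0,0,-0.04,0],[0.325,0,0,-0.08,0],[0.325,0,0,-0.12,0],[0.325,0,-0.03,-0.13,0],[0.325,-0.02,-0.075,-0.13,0],[0.325,-0.03,-0.12,-0.13,0],[0.325,-0.04,-0.165,-0.13,0],[0.325,-0.05,-0.21,-0.13,0],[0.325,-0.06,-0.255,-0.13,0],[0.325,-0.07,-0.30,-0.13,0],[0.325,-0.08,-0.345,-0.13,0],[0.325,-0.09,-0.39,-0.13,0]]'; python3 -m pendant '[[0.325,-0.006,-0.035,0,0],[0.325,-0.008,-0.049,0,0],[0.325,-0.008,-0.049,0,0]]'
python3 - <<'E'
from h import *
to([.491,-.076,.059]); c=snap('wrist','w9.png')
E
```

```text
time_s: 19.35
eef_pos: [0.4798, -0.0293, 0.1321]
tool_rot: [-0.024, 1.0, 0.0, -0.0]
wrist_force: [0.4, 0.4, -0.3]
opening: 0.058
grip_force: 10.8
time_s: 19.65
eef_pos: [0.4901, -0.0774, 0.1319]
tool_rot: [-0.022, 1.0, 0.0, -0.0]
wrist_force: [0.1, -0.2, 0.4]
opening: 0.0578
grip_force: 10.8
shift mm [-1.   1.4 72.9] tooly [-0.044  0.999  0.   ]
```

View pics/w9.png

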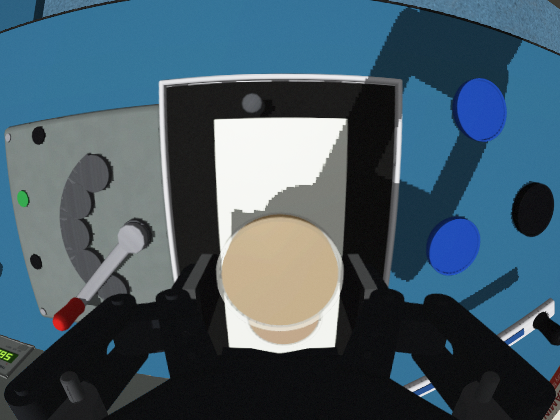

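```bash
python3 -m pendant '[[0.325,0,0.001,0.03,0],[0.325,0,0.001,0.055,0],[0.325,0,0.001,0.067,0],[0.325,0,0.001,0.073,0],[0.325,0,0.001,0.073,0],[0.325,0,0.001,0.073,0]]'
python3 -m pendant '[[0.30,0,0,0,0],[0.28,0,0,0,0],[0.2,0,0,0,0],[0.1,0,0,0,0],[0.1,0,0,-0.03,0],[0,0,0,-0.08,0],[0,0,0,-0.12,0],[0,0.04,0.02,-0.15,0],[0,0.08,0.03,-0.15,0],[0,0.08,0.03,-0.15,0],[0,0.08,0.03,-0.15,0]]'
python3 - <<'E'
from look import *
c=wd(.069); cv2.imwrite('pics/w10.png',c['img'][:,:,::-1]); to([.569,.169,.16]); c=snap('top','t10.png'); show('top',['bar_handle','dish_1_centre','strip'])
to([.569,.169,.16])
E
```

```text
time_s: 20.3
eef_pos: [0.491, -0.0749, 0.0603]
tool_rot: [-0.024, 1.0, -0.0, 0.001]
wrist_force: [0.2, -0.7, 0.9]
opening: 0.0577
grip_force: 11.1
time_s: 21.4
eef_pos: [0.4087, -0.0488, 0.2098]
tool_rot: [-0.024, 1.0, -0.0, 0.001]
wrist_force: [0.2, 0.4, 0.2]
opening: 0.0854
grip_force: 0.0
px [249.4 277.5] [222, 251, 55, 53, 2223] world [ 0.4878 -0.0735  0.069 ]
px [252.  332.8] [228, 315, 49, 37, 1446] world [ 0.5552 -0.0702  0.069 ]
shift mm [-169.7  210.3   49.8] tooly [-0.047  0.999 -0.001]
top bar_handle [([0.568, 0.171, 0.102], 0.68)]
top dish_1_centre []
top strip [([0.532, -0.077, 0.057], 0.96), ([0.56, -0.487, -0.003], 0.31)]
shift mm [-169.7  210.3   48.9] tooly [-0.047  0.999  0.   ]
```

View pics/w10.png

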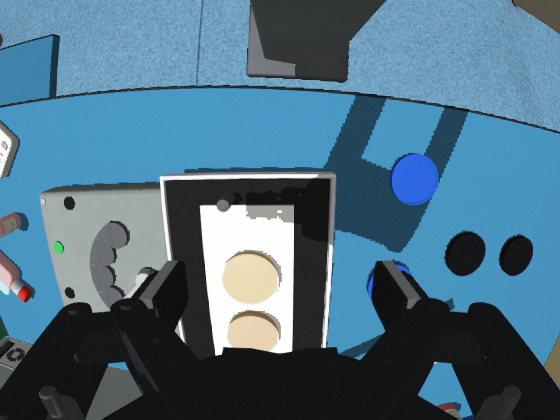

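```bash
python3 -m pendant '[[0.6,-0.170,0.210,0.0,63],[0.6,-0.170,0.210,0.0,63],[0.6,-0.170,0.210,0.0,63],[0.6,-0.170,0.210,0.0,63],[0.6,-0.170,0.210,0.0,63],[0.6,-0.170,0.210,0.0,63],[0.6,-0.170,0.210,0.0,63],[0.6,-0.170,0.210,0.0,63],[0.6,-0.170,0.210,0.03,63],[0.6,-0.170,0.210,0.05,63],[0.6,-0.170,0.210,0.05,63]]'
python3 - <<'E'
from look import *
c=snap('wrist','w11.png'); show('wrist',['bar_handle'],2); s=st(); print(s['eef_pos'])
E
```

```text
time_s: 22.75
eef_pos: [0.5665, 0.1686, 0.1545]
tool_rot: [0.502, 0.865, -0.003, -0.003]
wrist_force: [-0.7, 0.3, -0.2]
opening: 0.0344
grip_force: 0.0
wrist bar_handle [([0.571, 0.171, 0.103], 0.68)]
[0.56875117 0.16892883 0.15854892]
```

View pics/w11.png

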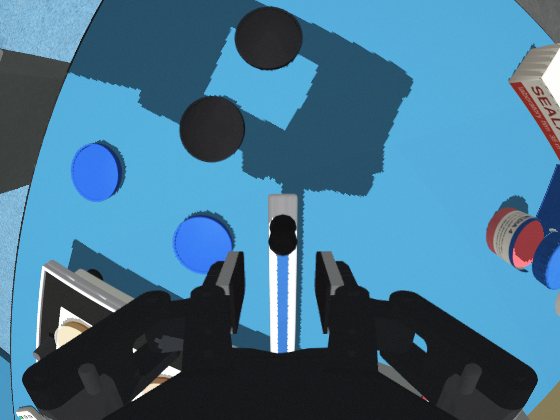

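```bash
python3 -m pendant '[[0.6,0,0,0.03,0],[0.6,0,0,0.055,0],[0.6,0,0,0.064,0],[0.6,0,0,0.064,0]]'
python3 - <<'E'
from h import *
H=np.array([.704,-.065]); s=st()
for a in range(60,-5,-5):
    r=np.radians(183-a); print(a,end=' '); to([*(H+.270*np.array([np.cos(r),np.sin(r)])),s['eef_pos'][2]])
E
```

```text
time_s: 23.25
eef_pos: [0.5684, 0.1689, 0.0948]
tool_rot: [0.502, 0.865, -0.0, -0.001]
wrist_force: [0.2, -0.6, -0.1]
opening: 0.0345
grip_force: 0.0
60 shift mm [ -0.8 -13.6   0. ] tooly [ 0.869  0.496 -0.001]
55 shift mm [ -3.2 -37.1   0.1] tooly [ 0.869  0.496 -0.001]
50 shift mm [ -7.6 -60.2   0.1] tooly [ 0.869  0.496 -0.001]
45 shift mm [-14.  -82.9   0.1] tooly [ 0.869  0.496 -0.001]
40 shift mm [-2.230e+01 -1.049e+02  1.000e-01] tooly [ 0.869  0.496 -0.001]
35 shift mm [ -32.6 -126.1    0.2] tooly [ 0.869  0.496 -0.001]
30 shift mm [ -44.6 -146.3    0.2] tooly [ 0.869  0.496 -0.001]
25 shift mm [ -58.4 -165.5    0.2] tooly [ 0.869  0.496 -0.001]
20 shift mm [ -73.8 -183.3    0.2] tooly [ 0.869  0.496 -0.001]
15 shift mm [ -90.7 -199.7    0.2] tooly [ 0.869  0.496 -0.001]
10 shift mm [-1.089e+02 -2.146e+02  2.000e-01] tooly [ 0.869  0.496 -0.001]
5 shift mm [-128.4 -227.8    0.3] tooly [ 0.869  0.496 -0.001]
0 shift mm [-149.  -239.3    0.3] tooly [ 0.869  0.496 -0.001]
```

```bash
python3 -m pendant '[[0.6,-0.001,-0.014,0,-2],[0.6,-0.003,-0.037,0,-7],[0.6,-0.008,-0.060,0,-12],[0.6,-0.014,-0.083,0,-17],[0.6,-0.022,-0.105,0,-22],[0.6,-0.033,-0.126,0,-27],[0.6,-0.045,-0.146,0,-32],[0.6,-0.058,-0.165,0,-37],[0.6,-0.074,-0.183,0,-42],[0.6,-0.091,-0.200,0,-47],[0.6,-0.109,-0.215,0,-52],[0.6,-0.128,-0.228,0,-57]]'
python3 -m pendant '[[0.6,0,-0.008,0,-3],[0.6,0,-0.016,0,-5],[0.6,0,-0.022,0,-5],[0.6,0,-0.026,0,-5],[0.6,0,-0.026,0,-5]]'
```

```text
time_s: 24.45
eef_pos: [0.4355, -0.0564, 0.0978]
tool_rot: [0.027, 1.0, -0.0, 0.002]
wrist_force: [0.7, 1.1, 0.8]
opening: 0.0341
grip_force: 0.5
time_s: 24.95
eef_pos: [0.4333, -0.0817, 0.0962]
tool_rot: [-0.014, 1.0, -0.0, 0.001]
wrist_force: [0.2, 1.2, 0.4]
opening: 0.0337
grip_force: 0.0
```

```bash
python3 -m pendant '[[0.6,0,-0.002,0,0],[0.6,0,-0.004,0,0],[0.6,0,-0.006,0,0],[0.6,0,-0.006,0,0]]'; python3 -m pendant '[[0.6,0,-0.002,0,0],[0.6,0,-0.004,0,0],[0.6,0,-0.004,0,0]]'
```

```text
time_s: 25.35
eef_pos: [0.4328, -0.0872, 0.0952]
tool_rot: [-0.015, 1.0, -0.0, -0.0]
wrist_force: [0.3, 0.4, -0.2]
opening: 0.0344
grip_force: 0.1
time_s: 25.65
eef_pos: [0.4328, -0.0886, 0.0951]
tool_rot: [-0.015, 1.0, 0.003, -0.0]
wrist_force: [0.5, 12.8, 4.2]
opening: 0.0343
grip_force: 6.3
```

```bash
python3 -m pendant '[[0.6,0,0.009,0,0],[0.6,0,0.009,-0.04,0],[0.6,0,0.009,-0.07,0],[0.6,-0.135,-0.174,-0.07,46],[0.6,-0.135,-0.174,-0.07,46],[0.6,-0.135,-0.174,-0.07,46],[0.6,-0.135,-0.174,-0.07,46],[0.6,-0.135,-0.174,-0.07,46],[0.6,-0.135,-0.174,-0.07,46],[0.6,-0.135,-0.174,-0.07,46],[0.6,-0.135,-0.174,-0.07,46]]'
python3 - <<'E'
from look import *
c=snap('wrist','w12.png'); show('wrist',['lever_knob','lever_pivot'],2); snap('top'); show('top',['bar_handle','lever_knob','bar_hinge'],2)
to([.573,-.2595,.062])
E
```

```text
time_s: 26.75
eef_pos: [0.5727, -0.2607, 0.1648]
tool_rot: [0.376, 0.927, -0.0, -0.001]
wrist_force: [-0.1, 0.0, 0.1]
opening: 0.0344
grip_force: 0.0
wrist lever_knob [([0.574, -0.257, 0.075], 0.97)]
wrist lever_pivot [([0.505, -0.19, 0.076], 0.81)]
top bar_handle [([0.432, -0.08, 0.102], 0.73)]
top lever_knob [([0.577, -0.26, 0.074], 0.44)]
top bar_hinge [([0.704, -0.063, 0.107], 0.68)]
shift mm [  1.    0.8 103.6] tooly [0.698 0.716 0.   ]
```

```bash
python3 -m pendant '[[0.6,0.002,0.001,0.05,0],[0.6,0.002,0.001,0.08,0],[0.6,0.002,0.001,0.103,0],[0.6,0.002,0.001,0.103,0],[0.6,0.002,0.001,0.103,0]]'
python3 - <<'E'
from h import *
P=np.array([.506,-.190]); s=st(); print(s['eef_pos'])
for a in range(-50,-111,-5):
    r=np.radians(a); print(a,end=' '); to([*(P+.095*np.array([np.cos(r),np.sin(r)])),s['eef_pos'][2]])
E
```

```text
time_s: 27.6
eef_pos: [0.5724, -0.2589, 0.0627]
tool_rot: [0.377, 0.926, 0.0, -0.0]
wrist_force: [1.0, -0.3, -0.7]
opening: 0.0342
grip_force: 0.0
[ 0.57241068 -0.25888039  0.06266305]
-50 shift mm [ 1.1 -6.5  0. ] tooly [ 0.698  0.716 -0.   ]
-55 shift mm [  2.3 -14.7   0. ] tooly [ 0.698  0.716 -0.   ]
-60 shift mm [  4.2 -22.8   0. ] tooly [ 0.698  0.716 -0.   ]
-65 shift mm [  6.8 -30.7   0. ] tooly [ 0.698  0.716 -0.   ]
-70 shift mm [ 10.1 -38.3   0. ] tooly [ 0.698  0.716 -0.   ]
-75 shift mm [ 14.  -45.6   0. ] tooly [ 0.698  0.716 -0.   ]
-80 shift mm [ 18.5 -52.5   0. ] tooly [ 0.698  0.716 -0.   ]
-85 shift mm [ 23.6 -59.    0. ] tooly [ 0.698  0.716 -0.   ]
-90 shift mm [ 29.3 -65.1   0. ] tooly [ 0.698  0.716 -0.   ]
-95 shift mm [ 35.5 -70.6   0. ] tooly [ 0.698  0.716 -0.   ]
-100 shift mm [ 42.1 -75.5   0. ] tooly [ 0.698  0.716 -0.   ]
-105 shift mm [ 49.2 -79.9   0. ] tooly [ 0.698  0.716 -0.   ]
-110 shift mm [ 56.6 -83.6   0. ] tooly [ 0.698  0.716 -0.   ]
```

```bash
python3 -m pendant '[[0.6,0.002,-0.015,0,8],[0.6,0.004,-0.023,0,14],[0.6,0.007,-0.031,0,19],[0.6,0.010,-0.038,0,24],[0.6,0.014,-0.046,0,29],[0.6,0.018,-0.052,0,34],[0.6,0.024,-0.059,0,39],[0.6,0.029,-0.065,0,44],[0.6,0.035,-0.071,0,49],[0.6,0.042,-0.075,0,54],[0.6,0.049,-0.080,0,58],[0.6,0.049,-0.080,0,58]]'
python3 -m pendant '[[0.6,0,0,0,0],[0.6,0,0.006,0,0],[0.6,0,0.006,0,0],[0.6,0,0.006,-0.05,0],[0.6,0,0.006,-0.1,0],[0.6,0,0.006,-0.14,0],[0.6,0,0.006,-0.14,0]]'
python3 - <<'E'
from look import *
c=snap('wrist','w13.png'); show('wrist',['lever_knob','lever_pivot','lever_pointer','green_mark_c'],2); c2=snap('top'); show('top',['bar_handle','lever_knob'],2)
s=cv2.resize(c2['img'][145:275,140:370,::-1],(460,260)); w=cv2.resize(c['img'][...,::-1],(460,340))
cv2.imwrite('pics/fin.png',np.vstack([s,w]))
E
```

```text
time_s: 28.8
eef_pos: [0.4822, -0.2829, 0.0648]
tool_rot: [0.779, 0.627, 0.0, 0.002]
wrist_force: [-0.7, -0.1, 0.9]
opening: 0.0341
grip_force: 0.0
time_s: 29.5
eef_pos: [0.4911, -0.2859, 0.2102]
tool_rot: [0.778, 0.628, 0.001, 0.006]
wrist_force: [0.4, -1.5, -0.2]
opening: 0.0344
grip_force: 0.0
wrist lever_knob [([0.485, -0.285, 0.076], 0.57)]
wrist lever_pivot [([0.508, -0.188, 0.078], 0.87), ([0.479, -0.316, 0.048], 0.35)]
wrist lever_pointer [([0.481, -0.316, 0.047], 0.64), ([0.505, -0.189, 0.078], 0.56)]
wrist green_mark_c [([0.481, -0.318, 0.042], 0.64)]
top bar_handle []
top lever_knob [([0.446, -0.067, 0.06], 0.71), ([0.49, -0.287, 0.073], 0.49)]
```

View pics/fin.png

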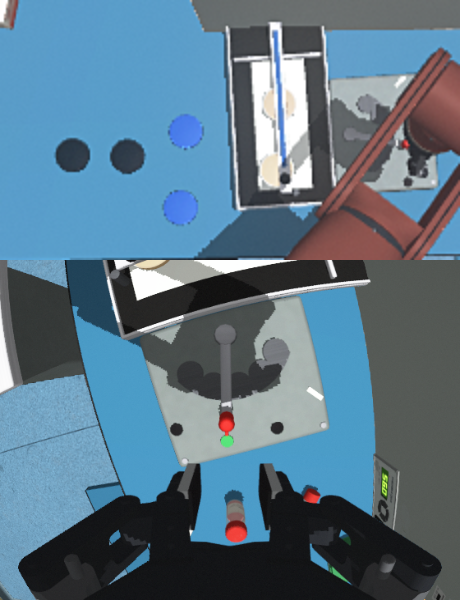

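```bash
python3 -m pendant '[[0.6,0.02,-0.01,-0.04,0],[0.6,0.214,-0.128,-0.04,-92],[0.6,0.214,-0.128,-0.04,-92],[0.6,0.214,-0.128,-0.04,-92],[0.6,0.214,-0.128,-0.04,-92],[0.6,0.214,-0.128,-0.04,-92],[0.6,0.214,-0.128,-0.04,-92],[0.6,0.214,-0.128,-0.04,-92],[0.6,0.214,-0.128,-0.04,-92],[0.6,0.214,-0.128,-0.04,-92],[0.6,0.214,-0.128,-0.04,-92],[0.6,0.214,-0.128,-0.04,-92]]'
python3 - <<'E'
from look import *
c=wd(.069); show('wrist',['strip','bar_handle','dish_1_centre'],4); show('wrist',['bar_hinge'],1)
hsv=cv2.cvtColor(c['img'],cv2.COLOR_RGB2HSV)
# black mat / white strip edges along rows through the near dish
for x in (.43,.45,.47,.49,.51,.55):
    row=''
    for y in np.arange(-.16,.03,.005):
        Rm=cv2.Rodrigues(np.array(c['rvec'],float))[0]; q=Rm@[x,y,.06]+np.array(c['tvec']).ravel()
        th=np.arctan2(np.hypot(q[0],q[1]),q[2]); k=c['fx']*th/np.hypot(q[0],q[1]); u,v=int(q[0]*k+c['cx']),int(q[1]*k+c['cy'])
        if not(0<=u<560 and 0<=v<420): row+='?';continue
        h,s,V=hsv[v,u]; row+='.' if V<60 else 'D' if (h<25 and s>25 and V>80) else 'B' if 90<h<130 and s>80 else 'W'
    print(x,row)
E
```

```text
time_s: 31.1
eef_pos: [0.4074, -0.0468, 0.2416]
tool_rot: [0.087, 0.996, 0.0, -0.001]
wrist_force: [0.2, 0.9, 0.3]
opening: 0.0338
grip_force: 0.0
px [276.9 231.2] [258, 208, 37, 52, 1334] world [ 0.4463 -0.055   0.069 ]
px [ 41.6 317. ] [27, 301, 32, 32, 425] world [ 0.5228 -0.4185  0.069 ]
px [294.9 319. ] [283, 300, 23, 40, 537] world [ 0.5559 -0.0535  0.069 ]
wrist strip [([0.527, -0.075, 0.054], 0.76), ([0.561, -0.485, -0.0], 0.54)]
wrist bar_handle [([0.437, -0.077, 0.101], 0.9), ([0.48, -0.316, 0.047], 0.18)]
wrist dish_1_centre []
wrist bar_hinge []
0.43 WW......WWWWWWWWWWDDDDDDWW.......WBBBB
0.45 WW......WWWWW....WWDDDDDDW.......WBBBB
0.47 WW......WWWW.WWWBWWDDDDDWWW......WBBBB
0.49 WW.....WWW...WWWBBWWWWWWWWW...WWWWWBBB
0.51 .......W....WWWWBBWWWWWWWWW....WWW..BB
0.55 .........WWWWWDWWBWWDDDDWWWW..........
```

```bash
python3 - <<'E'
from look import *
from scipy.optimize import least_squares
for cam,f in(('wrist',fray),('top',ray)):
    c=snap(cam); hsv=cv2.cvtColor(c['img'],cv2.COLOR_RGB2HSV)
    m=((hsv[...,0]<25)&(hsv[...,1]>25)&(hsv[...,2]>100)).astype(np.uint8)
    n,l,s,ce=cv2.connectedComponentsWithStats(m)
    for i in range(1,n):
        if s[i,4]<40: continue
        w0=f(c,*ce[i],.069)
        if not(.4<w0[0]<.62 and -.14<w0[1]<.0): continue
        p=np.array([f(c,u,v,.067) for v,u in zip(*np.nonzero(l==i))])[:,:2]
        # hull points of mask
        h=cv2.convexHull((p*1e4).astype(np.float32))[:,0]/1e4
        print(cam,s[i].tolist(),'min',p.min(0).round(4),'max',p.max(0).round(4),'ctr',p.mean(0).round(4))
        # smallest shift: circle r=.0295 whose +y arc matches the extreme points in each x bin
        xs=np.arange(p[:,0].min()+.003,p[:,0].max()-.003,.003); e=np.array([[x,p[abs(p[:,0]-x)<.0015,1].max()] for x in xs if (abs(p[:,0]-x)<.0015).any()])
        q=least_squares(lambda c_:np.hypot(*(e-c_).T)-.0285,[w0[0],w0[1]-.015],loss='soft_l1',f_scale=.001); print('  circle ctr',q.x.round(4),'rms',np.sqrt(np.mean(q.fun**2)).round(4))
    show(cam,['strip','bar_hinge','bar_handle'],1)
E
```

```text
wrist [258, 207, 37, 53, 1325] min [ 0.4202 -0.0705] max [ 0.4769 -0.0379] ctr [ 0.4471 -0.0555]
  circle ctr [ 0.4477 -0.0657] rms 0.0007
wrist [282, 299, 24, 41, 578] min [ 0.528  -0.0652] max [ 0.587  -0.0434] ctr [ 0.556  -0.0552]
  circle ctr [ 0.5572 -0.0708] rms 0.0012
wrist [260, 308, 15, 33, 247] min [ 0.5361 -0.0975] max [ 0.5841 -0.0843] ctr [ 0.5603 -0.0902]
  circle ctr [ 0.5596 -0.1123] rms 0.0023
wrist strip [([0.524, -0.073, 0.056], 0.77)]
wrist bar_hinge []
wrist bar_handle [([0.432, -0.079, 0.105], 0.67)]
top [272, 190, 6, 14, 53] min [ 0.5409 -0.0625] max [ 0.5853 -0.0458] ctr [ 0.564  -0.0541]
  circle ctr [ 0.5642 -0.0742] rms 0.001
top [283, 190, 4, 13, 42] min [ 0.544  -0.0933] max [ 0.5849 -0.0828] ctr [ 0.5636 -0.0875]
  circle ctr [ 0.5612 -0.11  ] rms 0.0014
top strip [([0.53, -0.075, 0.054], 0.73)]
top bar_hinge [([0.704, -0.064, 0.109], 0.91)]
top bar_handle []
```

```bash
python3 -m pendant '[[1,0.020,-0.007,0,77],[1,0.020,-0.007,0,77],[1,0.020,-0.007,0,77],[1,0.020,-0.007,0,77],[1,0.020,-0.007,0,77],[1,0.020,-0.007,0,77],[1,0.020,-0.007,0.03,77],[1,0.020,-0.007,0.06,77],[1,0.020,-0.007,0.08,77],[1,0.020,-0.007,0.08,77],[1,0.020,-0.007,0.08,77]]'
python3 - <<'E'
from h import *
to([.386,-.048,.062]); print(st()['opening'], st()['eef_pos'])
E
```

```text
time_s: 32.85
eef_pos: [0.3869, -0.0503, 0.1627]
tool_rot: [0.689, 0.725, -0.0, -0.0]
wrist_force: [-0.7, -0.2, -0.0]
opening: -0.0003
grip_force: 0.0
shift mm [  2.3  -0.7 100.7] tooly [ 0.999  0.051 -0.   ]
-0.0002954783584160573 [ 0.38686649 -0.05027163  0.16271451]
```

```bash
python3 -m pendant '[[1,0.002,-0.002,0.04,0],[1,0.002,-0.002,0.08,0],[1,0.002,-0.002,0.1,0],[1,0.002,-0.002,0.1,0],[1,0.002,0.006,0.1,0],[1,0.002,0.013,0.1,0],[1,0.002,0.018,0.1,0],[1,0.002,0.022,0.1,0],[1,0.002,0.026,0.1,0],[1,0.002,0.030,0.1,0],[1,0.002,0.030,0.1,0]]'
python3 - <<'E'
from look import *
wd(.069); print(st()['eef_pos'])
E
```

```text
time_s: 33.95
eef_pos: [0.4173, -0.0468, 0.0626]
tool_rot: [0.69, 0.724, 0.0, 0.0]
wrist_force: [0.5, -0.3, 2.1]
opening: -0.0001
grip_force: 1.1
px [354.2 278.6] [312, 256, 86, 51, 2853] world [ 0.4534 -0.0474  0.069 ]
px [512.7 289.9] [477, 264, 65, 49, 1909] world [ 0.5566 -0.0574  0.069 ]
[ 0.41724184 -0.04685566  0.06256067]
```

```bash
python3 -m pendant '[[1,0,0.003,0,0],[1,0,0.006,0,0],[1,0,0.009,0,0],[1,0,0.012,0,0],[1,0,0.012,0,0]]'
python3 - <<'E'
from look import *
wd(.069); print(st()['eef_pos'])
E
```

```text
time_s: 34.5
eef_pos: [0.4292, -0.0463, 0.0625]
tool_rot: [0.69, 0.724, 0.0, 0.0]
wrist_force: [-0.5, -0.2, 3.4]
opening: -0.0005
grip_force: 2.3
px [351.5 276.9] [311, 253, 86, 53, 3015] world [ 0.4637 -0.046   0.069 ]
px [498.5 291.3] [460, 263, 70, 52, 2179] world [ 0.5564 -0.0569  0.069 ]
[ 0.42913569 -0.04632487  0.06247995]
```

```bash
python3 -m pendant '[[1,0,-0.02,0,0],[1,0,-0.035,-0.03,0],[1,0,-0.04,-0.08,0],[1,0,-0.04,-0.12,0],[1,0,-0.04,-0.17,0],[1,0.03,-0.04,-0.18,-40],[1,0.03,-0.04,-0.18,-77],[1,0.03,-0.04,-0.18,-77],[1,0.03,-0.04,-0.18,-77],[1,0.03,-0.04,-0.18,-77],[1,0.03,-0.04,-0.18,-77],[1,0.03,-0.04,-0.18,-77]]'
python3 -m pendant '[[1,0,0,0,0],[1,0,0,0,-18],[1,0,0,0,-18],[1,0,0,0,-18],[1,0,0,0,-18]]'
cat > fit.py <<'E'
from look import *
from scipy.optimize import least_squares
c=snap('wrist','fit.png'); hsv=cv2.cvtColor(c['img'],cv2.COLOR_RGB2HSV)
m=((hsv[...,0]<25)&(hsv[...,1]>25)&(hsv[...,2]>100)).astype(np.uint8)
n,l,s,ce=cv2.connectedComponentsWithStats(m)
for i in range(1,n):
    w0=fray(c,*ce[i],.069)
    if s[i,4]<100 or not(.4<w0[0]<.62 and -.14<w0[1]<.0): continue
    p=np.array([fray(c,u,v,.067) for v,u in zip(*np.nonzero(l==i))])[:,:2]
    xs=np.arange(p[:,0].min()+.003,p[:,0].max()-.003,.003); e=np.array([[x,p[abs(p[:,0]-x)<.0015,1].max()] for x in xs if (abs(p[:,0]-x)<.0015).any()])
    q=least_squares(lambda k:np.hypot(*(e-k).T)-.0285,[w0[0],w0[1]-.015],loss='soft_l1',f_scale=.001)
    print(s[i].tolist(),'min',p.min(0).round(4),'max',p.max(0).round(4),'circle',q.x.round(4),'rms',np.sqrt(np.mean(q.fun**2)).round(4))
# strip extent: white pixels, at mat height
w=((hsv[...,1]<30)&(hsv[...,2]>140)).astype(np.uint8)
P=np.array([fray(c,u,v,.055) for v,u in zip(*np.nonzero(w))])[:,:2]; P=P[(P[:,0]>.4)&(P[:,0]<.52)&(P[:,1]>-.135)&(P[:,1]<-.01)]
for x in (.425,.44,.455,.47,.485): 
    k=P[abs(P[:,0]-x)<.002]; print('x',x,'white y',np.percentile(k[:,1],[1,99]).round(4) if len(k) else None)
for y in (-.115,-.1,-.06,-.05,-.04):
    k=P[abs(P[:,1]-y)<.002]; print('y',y,'white x min',k[:,0].min().round(4) if len(k) else None)
show('wrist',['strip','bar_handle','lever_pointer'],1); print(st()['eef_pos'])
E
python3 fit.py
```

```text
time_s: 35.75
eef_pos: [0.3871, -0.0181, 0.2417]
tool_rot: [0.231, 0.973, 0.0, -0.0]
wrist_force: [0.1, 0.3, 0.1]
opening: 0.0001
grip_force: 0.0
time_s: 36.25
eef_pos: [0.3872, -0.0182, 0.2421]
tool_rot: [0.082, 0.997, 0.0, -0.0]
wrist_force: [0.2, 0.7, 0.0]
opening: -0.0002
grip_force: 0.0
[236, 241, 31, 38, 597] min [ 0.4325 -0.0712] max [ 0.4752 -0.0409] circle [ 0.4404 -0.0706] rms 0.0033
[274, 333, 8, 20, 128] min [ 0.5543 -0.0566] max [ 0.5839 -0.0431] circle [ 0.5602 -0.0722] rms 0.0004
x 0.425 white y [-0.1231 -0.0345]
x 0.44 white y [-0.1233 -0.033 ]
x 0.455 white y [-0.1228 -0.0735]
x 0.47 white y [-0.1219 -0.0727]
x 0.485 white y [-0.1209 -0.0731]
y -0.115 white x min 0.42
y -0.1 white x min 0.4217
y -0.06 white x min 0.4167
y -0.05 white x min 0.4167
y -0.04 white x min 0.4161
wrist strip []
wrist bar_handle [([0.432, -0.077, 0.105], 0.95)]
wrist lever_pointer [([0.476, -0.319, 0.048], 0.73)]
[ 0.38728758 -0.01819073  0.24227414]
```

```bash
python3 -m pendant '[[0.6,-0.024,-0.025,0,0],[0.6,-0.024,-0.025,0,0],[0.6,-0.024,-0.025,0,0],[0.6,-0.024,-0.025,0,0],[0.6,-0.024,-0.025,0,0]]'; python3 fit.py
```

```text
time_s: 36.95
eef_pos: [0.4067, -0.0462, 0.2422]
tool_rot: [0.08, 0.997, 0.0, -0.0]
wrist_force: [-0.2, -0.4, 0.6]
opening: 0.0345
grip_force: 0.0
[260, 220, 35, 51, 1222] min [ 0.4336 -0.0698] max [ 0.4907 -0.0384] circle [ 0.4614 -0.0661] rms 0.0008
[279, 300, 23, 40, 576] min [ 0.5285 -0.0653] max [ 0.5863 -0.0431] circle [ 0.5569 -0.0709] rms 0.0012
[256, 308, 15, 33, 243] min [ 0.5358 -0.0974] max [ 0.5838 -0.0845] circle [ 0.5596 -0.1122] rms 0.0023
x 0.425 white y [-0.1233 -0.0344]
x 0.44 white y [-0.1228 -0.0332]
x 0.455 white y [-0.122  -0.0323]
x 0.47 white y [-0.1211 -0.0313]
x 0.485 white y [-0.0976 -0.0303]
y -0.115 white x min 0.4196
y -0.1 white x min 0.4233
y -0.06 white x min 0.4171
y -0.05 white x min 0.4177
y -0.04 white x min 0.4171
wrist strip [([0.528, -0.075, 0.054], 0.8)]
wrist bar_handle [([0.434, -0.079, 0.103], 0.66)]
wrist lever_pointer [([0.479, -0.319, 0.046], 0.79)]
[ 0.40692699 -0.0463878   0.24240806]
```

```bash
python3 -c "
from h import *
print(sign_off())"
```

```text
the job is handed in; nothing more can be done
None
```

The job is handed in: both dishes present lie flat on the pale strip, the bar is back at its closed stop and the lever is in the green notch. One dish was found shifted after the bar closed. I nudged it back wholly onto the strip with the fingertips, leaving about 4.5 mm to the nearest edge, without reopening the bar.

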